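# Hold the wand light over the crate for a product picture

### The arm

A 6-joint arm with a two-finger parallel gripper is mounted at the origin on the work surface. World frame = base frame: x ahead of the robot, y to its left, z up, the work surface at z = 0. Lengths are in mm, angles in rad, forces in N, time in s.
With the tool pointing down it reaches from about 350 to 975 mm from the base axis. Payload 7.1 kg.
Tool frame: the origin (TCP) lies at the very end of the fingers, on their centre line; the grasp point (between the pads) lies 19 mm behind it; y points along the fingers, x is the direction in which the jaws open and shut, and the axes are right-handed (so a half turn about y gives the same grasp; the last joint's range is limited). The gripper opens to 88 mm and grips with 3 to 60 N. Pads are 20 mm wide; open, the fingers measure 115 mm over their backs; the gripper's body (75 mm by 178 mm) begins 61 mm behind the grasp point.
Start: joints at [-0.019, 0.423, 1.63, -0, 1.089, -0.019], TCP at [624.984, 0.026, 222.675] pointing down, gripper open.
Joint ranges: [-3, 3], [-0.9, 2.11], [0.09, 2.58], [-1.31, 4.45], [0.11, 2.69], [-2.54, 2.54]. Speed limits (rad/s): [2.39, 2.39, 3.01, 3.14, 3.14, 3.14].

### API

Orientations are given as a rotation vector (axis times angle).
In Python, from workcell import ctrl gives the robot as it stands. The module is installed in compiled form; this text tells all that it offers.
- The arm moves only by the tool jog_arm, never from a script. Its argument "steps" is a list of rows, each an object with "turn": the turn, a rotation vector about the world's x, y, z scaled (see below), a list of three; "dp": the shift along the world's x, y, z scaled (see below), a list of three; "claw": the opening, from 0 (shut) to 1 (fully open). In form: [{"turn": [wx, wy, wz], "dp": [x, y, z], "claw": claw}, ...]. A call has 1 to 12 rows; each row is the pose to reach, as a shift and turn from the pose measured when the call began, turning the shorter way round; what a row does not reach only later rows make up. The controller multiplies each number of a shift by 80 mm and each number of a turn by pi rad. A row lasts 1/12 s, in which the tool goes at most 41.7 mm and 7.16 degrees, less where a joint would pass 70% of its speed; a pose out of reach is approached as far as the arm can. A call with a number of a shift or a turn outside -1 to 1 is refused whole. A call with a gripper value outside its range is refused whole. The fingers move at their own pace and stop on an object; the grip force is fixed at half the most. Time passes only in rows, so rows that repeat a pose let the fingers close. It gives the time, the measured TCP pose, the force and the opening at its end, in the units of the state.
- ctrl.get_obs(): the state, without advancing time (a new reading comes with each control period).
- ctrl.get_image(name): name is "scene" or "side" or "wrist"; returns a dict with "img" (420x560x3 uint8, red, green, blue), "range_z" (420x560 float32, mm along the optical axis (not along the pixel's ray), 0 where there is no reading), "fovy" (degrees; the focal length in pixels is half the picture's height over the tangent of half this angle, whatever the lens; pixels are square), "cx", "cy" (the principal point, pixels), "camera_from_world" (4x4, takes a point from world to camera coordinates); the wrist camera has in their place "hand_eye" (4x4, takes a point from camera to tool coordinates, whose origin is the TCP and whose axes are the tool frame's). Camera axes: x right, y down, z forward; pixel columns grow to the right and rows downward; lengths in mm; the calibration is good to about 2 mm. A picture is of the moment at which its call begins: read the wrist's pose just before it.
- ctrl.close_job(): hands the job in, once; it reports no verdict.
The state is a dict: "t": time; "qpos": joint angles; "qvel": joint speeds; "joint_torque": joint torques, N m; "ee_pos": TCP position; "orientation": TCP orientation; "ft_force": force on the tool from outside, world axes, zero at the start; "moment": the same for the moment, N m; "width": finger opening in mm.
Only numpy, scipy, OpenCV 4.12 (cv2) and the standard library are available. Lean on these libraries where they do the work, as an engineer would, in place of code of your own. Each camera call takes 0.05 s, during which the arm holds its last target.

### The job

The crate of party tubes is about to be photographed and needs the wand light held over it by hand. Loosen the clamp knob on the light stand by about a quarter turn anticlockwise while the light is still fully home, then draw the light by its black handle out of the sloping socket and, without setting it down or touching the goods with it, finish while still holding it by the handle: steady and level, its white tube centred over the crate and running along the crate's long side, about 15 cm above the tubes. Leave the other things on the counter where they are.

Things in the scene. Friction and masses are not known exactly. Their poses are not given: they have to be found in the camera images.
- wand_light: Straight round stick, 0.36 kg. Origin: foot of its spigot; z axis runs along the stick. Along z in mm: steel spigot dia 16, 0-52; ribbed black handle dia 30, 52-157; collar dia 38, 157-169; white tube dia 36, 169-339; end cap dia 38, 339-353. Centre of mass at 140. At the start the spigot sits 50 mm deep in the stand's socket, z sloping up 39 degrees above level (37 once loosened).
- wand_foot (a point): Centre of the foot of the spigot (the wand light's origin).
- wand_handle (a point): Middle of the part of the black handle to grip, on the wand's axis, 110 mm from the foot. When seated, this stretch is clear of stand and knob on all sides.
- wand_diffuser (a point): Middle of the white tube, on the wand's axis, 254 mm from the foot.
- light_stand: Light stand, cannot move: round steel base dia 156 mm, post, and at 130 mm height a fixed swivel with a black socket tube: outer dia 28, bore about 17, 50 mm deep, closed below. Origin: centre of the base's underside; z up. The socket slopes up 40 degrees above level towards the stand's +x; the wand comes out only that way, along (cos 40, 0, sin 40 degrees), by 50 mm or more.
- receiver_mouth (a point): Centre of the socket's open upper end, 21 mm along +x and 148 mm up in the stand's frame. The foot of the seated wand lies 50 mm down the slope from it.
- clamp_knob (a joint): Angle of the clamp knob in rad: about 0 to 0.15 at the start (tight), growing anticlockwise as seen looking down onto the knob; stop at 2.6. Tight, its screw holds the spigot against some 20 N of pull; above 1.0 the spigot is free. Takes about 0.2 N m to turn, does not spring back, does not rise.
- clamp_knob_grip (a point): Where to pinch the clamp knob: a black bar 46 mm long, 11 thick, 21 high, above the socket tube. Point: on the knob's axis, mid-bar, 44 mm from the socket's axis; under the bar (from 10.5 mm below) a hub dia 22. It turns with the knob: z is the knob's axis, square to the socket, pointing up and back to the stand's -x, 40 degrees off vertical; x runs along the bar, parallel to the slope at joint 0.
- crate: Black slatted crate, cannot move, 200 mm along its x, 300 mm along its y (the long side), 80 mm high, packed with party tubes (dia 44, 260 mm long, lying along y, the upper ones 8 mm over the rim). Origin: centre of its underside; z up.
- crate_goods_top (a point): Top of the goods in the middle of the crate, 87.5 mm above the counter.
- ribbon_spool: Bystander: ribbon spool lying flat, dia 72 mm, 28 mm high. Origin: centre of its underside.
- short_popper: Bystander: short party tube standing on end, dia 44 mm, 110 mm high. Origin: centre of its underside.
- card_box: Bystander: small cardboard box, 90 x 60 x 40 mm. Origin: centre of its underside.
Not all that is in view belongs to the job. What is meant by the light_stand is not blue, and is the smaller of those in its own colour.

How it is judged:
By the outcome, as a careful person would: the job done as asked, in the order asked, and still so for the second after the job is handed in, while the arm keeps its last pose, push and grip.
It also fails if it takes over 56 s, if anything falls off the work surface, if the arm or the gripper's body presses on something with over 40 N, if the wrist force passes 120 N, or if a joint passes its speed limit or range.

## Working session

There is one attempt and no reset: what is moved stays moved. The work goes in short steps, Python scripts to look and compute and a tool call to move; the robot and the scene stay as the last step left them, time stands still between calls to the robot, and variables do not carry over. Pictures are saved under pics/ and viewed, and the job is handed in when it is done.

Besides the shell and the picture viewer there is one more tool, called by a JSON object that holds its "api" and its "payload", one argument or row to a line. jog_arm: Moves the arm, as the interface text tells. Its arguments: {"type":"object","properties":{"steps":{"type":"array","items":{"type":"object","properties":{"turn":{"type":"array","items":{"type":"number"}},"dp":{"type":"array","items":{"type":"number"}},"claw":{"type":"number"}}}}},"required":["steps"]}

```bash
mkdir -p pics; cat > h.py <<'E'
import numpy as np, cv2
from workcell import ctrl
from scipy.spatial.transform import Rotation as R
def grab(n):
    o=ctrl.get_obs(); d=ctrl.get_image(n)
    h=d["img"].shape[0]; d["f"]=h/2/np.tan(np.radians(d["fovy"])/2)
    if n=="wrist":
        T=np.eye(4);T[:3,:3]=R.from_rotvec(o["orientation"]).as_matrix();T[:3,3]=o["ee_pos"]
        d["wfc"]=T@np.array(d["hand_eye"])
    else: d["wfc"]=np.linalg.inv(np.array(d["camera_from_world"]))
    return d
def cloud(d):
    z=d["range_z"].astype(float);v,u=np.indices(z.shape)
    P=np.stack([(u-d["cx"])/d["f"]*z,(v-d["cy"])/d["f"]*z,z],-1)
    W=P@d["wfc"][:3,:3].T+d["wfc"][:3,3]; W[z==0]=np.nan
    return W
def save(n,img,s=1):
    cv2.imwrite("pics/"+n,cv2.resize(img[:,:,::-1],None,fx=s,fy=s,interpolation=cv2.INTER_CUBIC))
E
python3 - <<'E'
from h import *
import pickle
o=ctrl.get_obs();print({k:np.round(v,3) for k,v in o.items()})
D={}
for n in["scene","side","wrist"]:
    d=grab(n);D[n]=d;save(n+"0.png",d["img"]);print(n,d["wfc"].round(3).tolist(),d["f"],d["cx"],d["cy"],(d["range_z"]>0).mean())
pickle.dump(D,open("d0.pkl","wb"))
E
```

```text
{'t': np.float64(0.0), 'qpos': array([-0.019,  0.424,  1.631,  0.   ,  1.089, -0.019]), 'qvel': array([ 0.   ,  0.002, -0.   ,  0.   ,  0.001, -0.001]), 'joint_torque': array([ 1.0000e-03, -5.4462e+01, -2.7367e+01,  6.4000e-02,  2.3000e-02,
       -0.0000e+00]), 'ee_pos': array([6.24450e+02, 6.50000e-02, 2.21883e+02]), 'orientation': array([-1.571e+00,  1.000e-03,  1.000e-03]), 'ft_force': array([-0.85 ,  0.53 , -0.395]), 'moment': array([ 0.013, -0.039,  0.047]), 'width': np.float64(87.81)}
scene [[-0.028, 0.815, -0.579, 1155.634], [1.0, 0.017, -0.024, 48.455], [-0.01, -0.579, -0.815, 1158.567], [0.0, 0.0, 0.0, 1.0]] 397.51914191751627 273.62646908361125 203.19874758472568 0.9960714285714286
side [[-0.95, -0.227, 0.216, 202.97], [-0.313, 0.647, -0.695, 917.234], [0.017, -0.728, -0.686, 1067.854], [0.0, 0.0, 0.0, 1.0]] 435.1352286725591 280.00633873962073 210.50272364010286 0.9959523809523809
wrist [[1.0, 0.001, -0.001, 623.144], [0.0, -0.971, -0.241, 66.167], [-0.002, 0.241, -0.971, 383.789], [0.0, 0.0, 0.0, 1.0]] 363.04542638399994 279.8264397380745 211.66319919901355 0.9958375850340137
```

View pics/scene0.png

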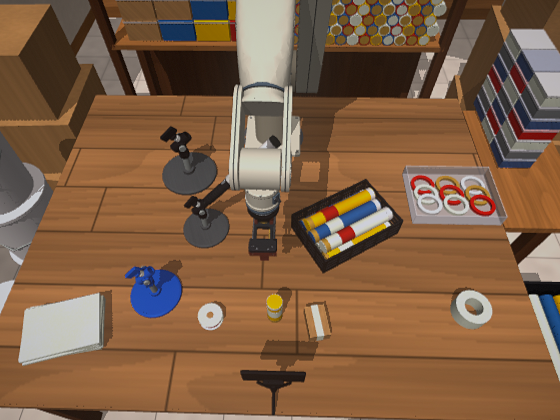

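View pics/side0.png

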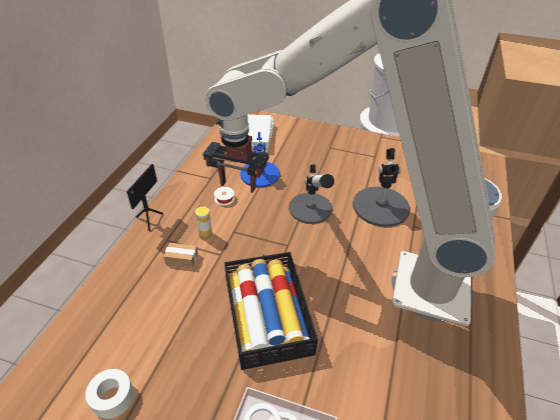

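View pics/wrist0.png

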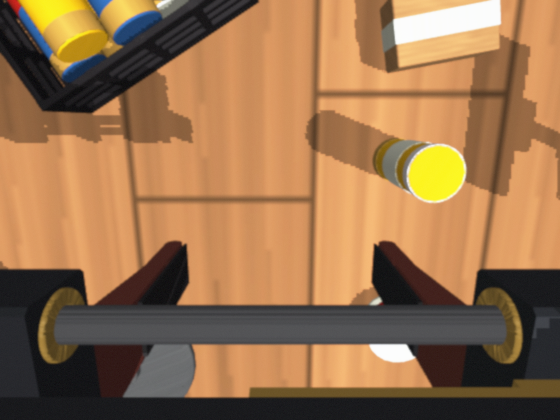

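Candidates for the stand, in scene pixels: a blue one (155,290), a grey one with a larger base (189,172), and a grey one with a smaller base (206,228). The small grey one fits ("not blue, smaller of its colour"). I'll confirm it in a crop and measure.

```bash
python3 - <<'E'
from h import *
import pickle
D=pickle.load(open("d0.pkl","rb"))
a=D["scene"]["img"][110:260,130:310]; b=D["side"]["img"][130:230,270:430]
a=cv2.resize(a,(720,600)); 
save("scene_c.png",a); save("side_c.png",cv2.resize(b,(800,500)))
# bases: dark grey pixels near z 0..20
for n in["scene","side"]:
    d=D[n];W=cloud(d);im=d["img"].astype(int)
    grey=(np.ptp(im,axis=2)<25)&(im.sum(2)<360)&(W[...,2]>2)&(W[...,2]<35)
    nl,lab,st,ce=cv2.connectedComponentsWithStats(grey.astype(np.uint8))
    for i in range(1,nl):
        if st[i,4]>250:
            m=lab==i;p=W[m]
            (c,r)=cv2.minEnclosingCircle(p[:,:2].astype(np.float32))
            print(n,ce[i].round(),st[i,4],np.round(c),round(r),np.nanmedian(p[:,2]).round(1))
E
```

```text
scene [492. 134.] 362 [-47. 924.] 194 17.3
scene [190. 174.] 1648 [ 205. -306.] 105 18.6
scene [ 14. 184.] 273 [ 262. -963.] 84 18.7
scene [455. 174.] 369 [264. 648.] 158 22.4
scene [206. 229.] 1265 [ 445. -213.] 78 14.4
scene [340. 249.] 413 [444. 253.] 178 18.6
side [381. 207.] 1600 [ 199. -301.] 103 16.4
side [310. 208.] 957 [ 442. -210.] 79 12.1
side [277. 359.] 467 [366. 380.] 99 14.8
```

View pics/scene_c.png

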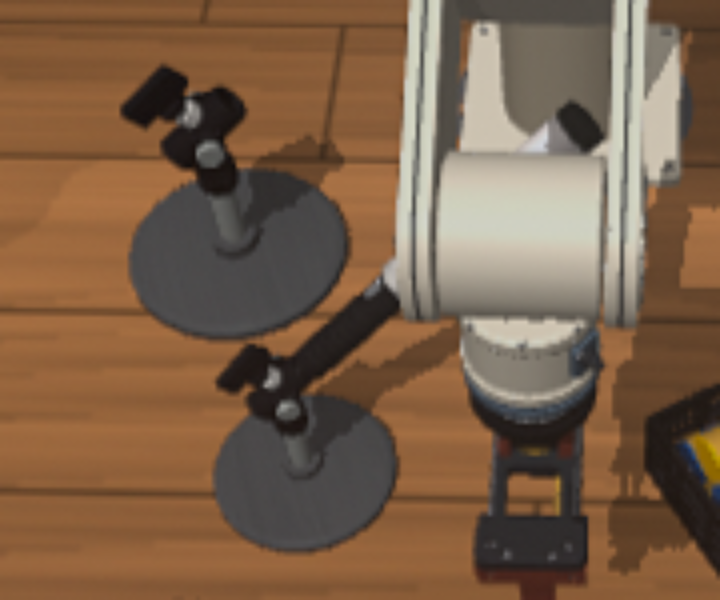

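View pics/side_c.png

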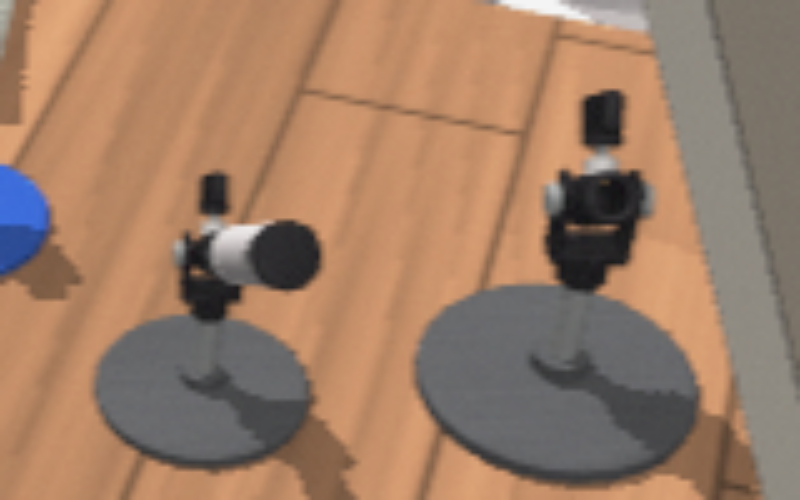

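Confirmed: the small grey stand (base radius about 78 mm, near (443,-211)) carries the wand, and the larger one (radius 104) is empty. Next I measure the wand axis, knob and crate.

```bash
python3 - <<'E'
from h import *
import pickle
D=pickle.load(open("d0.pkl","rb"))
for n in["scene","side"]:
    d=D[n];W=cloud(d);z=W[...,2]
    # crate
    m=(z>60)&(z<100)&(W[...,0]>330)&(W[...,0]<720)&(W[...,1]>60)&(W[...,1]<480)
    nl,lab,st,ce=cv2.connectedComponentsWithStats(m.astype(np.uint8));i=1+np.argmax(st[1:,4])
    p=W[lab==i];r=cv2.minAreaRect(p[:,:2].astype(np.float32));print(n,"crate",ce[i],np.round(r[0],1),np.round(r[1],1),round(r[2],2),np.nanpercentile(p[:,2],[50,95,99]).round(1))
    # stand top
    m=(z>60)&(z<420)&(W[...,0]>150)&(W[...,0]<520)&(W[...,1]>-290)&(W[...,1]<60)
    m&=(np.hypot(W[...,0]-199,W[...,1]+301)>110)
    pts=W[m];v,u=np.nonzero(m)
    print(len(pts))
    im=np.where(m[...,None],d["img"],d["img"]//4);save(n+"_m.png",im)
    np.save(n+"_pts.npy",np.c_[u,v,pts,d["img"][m]])
E
```

```text
scene crate [345.74207908 221.21235926] [442.1 253.9] [204.2 302.4] 30.55 [82.6 90.3 92. ]
826
side crate [266.47987743 302.65822268] [438.  255.9] [200.4 304.7] 30.68 [81.7 88.2 89.8]
483
```

View pics/scene_m.png

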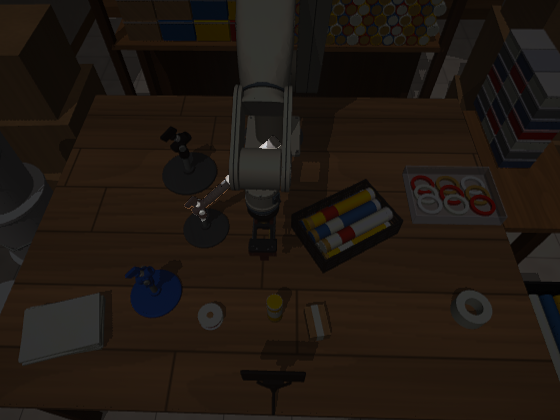

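View pics/side_m.png

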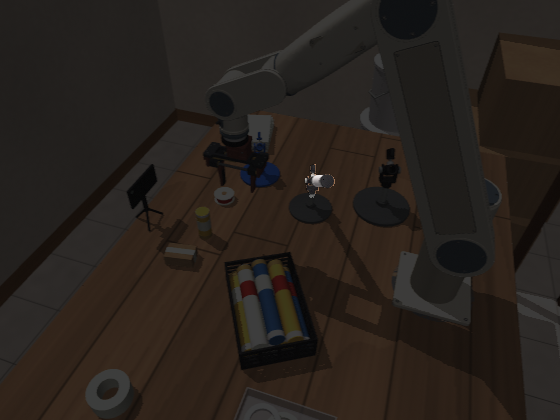

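```bash
python3 - <<'E'
from h import *
for n in["scene","side"]:
    a=np.load(n+"_pts.npy");u,v,X,C=a[:,0],a[:,1],a[:,2:5],a[:,5:]
    if n=="scene": s=(u>185)&(u<232)&(v>170)
    else: s=(u>300)&(u<340)&(v>160)&(v<205)
    X=X[s];C=C[s];u=u[s];v=v[s]
    o=np.argsort(np.hypot(X[:,0]-443,X[:,1]+211))
    print(n,len(X))
    for i in o[::7 if n=="scene" else 8]: print(int(u[i]),int(v[i]),X[i].round(),C[i])
E
```

```text
scene 640
200 202 [ 444. -211.  155.] [41. 35. 34.]
199 203 [ 441. -216.  146.] [134. 131. 126.]
201 200 [ 437. -208.  156.] [32. 25. 25.]
204 219 [ 451. -210.   70.] [84. 82. 79.]
200 206 [ 452. -211.  146.] [39. 33. 32.]
204 220 [ 453. -210.   66.] [86. 85. 82.]
202 204 [ 450. -204.  154.] [36. 29. 29.]
195 198 [ 447. -221.  181.] [31. 24. 22.]
202 220 [ 453. -217.   66.] [98. 97. 94.]
199 208 [ 454. -215.  137.] [36. 28. 28.]
201 220 [ 450. -222.   61.] [86. 85. 84.]
204 201 [ 443. -197.  160.] [39. 33. 31.]
196 205 [ 450. -224.  147.] [115. 111. 108.]
196 203 [ 455. -220.  166.] [34. 28. 26.]
204 204 [ 450. -197.  154.] [36. 29. 27.]
203 207 [ 456. -201.  145.] [36. 28. 27.]
205 203 [ 446. -195.  154.] [34. 27. 25.]
196 208 [ 453. -225.  135.] [36. 28. 27.]
203 208 [ 458. -201.  143.] [38. 31. 30.]
192 196 [ 446. -229.  189.] [37. 30. 30.]
192 197 [ 450. -228.  190.] [32. 27. 27.]
200 199 [ 424. -215.  144.] [42. 32. 27.]
195 205 [ 458. -223.  160.] [38. 33. 31.]
203 216 [ 463. -206.  105.] [30. 21. 20.]
206 206 [ 451. -192.  145.] [47. 33. 24.]
193 202 [ 455. -228.  170.] [30. 2
[... 4626 characters left out ...]
177 [352.  18. 344.] [46. 43. 47.]
331 176 [344.  17. 348.] [41. 40. 43.]
333 177 [339.  16. 345.] [157. 114.  85.]
322 177 [366.  28. 347.] [41. 41. 42.]
325 179 [358.  26. 341.] [45. 43. 47.]
323 180 [362.  29. 338.] [47. 46. 48.]
329 180 [347.  24. 339.] [43. 43. 44.]
333 180 [337.  20. 339.] [39. 36. 39.]
325 180 [357.  29. 340.] [45. 44. 48.]
328 181 [349.  28. 338.] [44. 42. 41.]
327 182 [351.  29. 335.] [43. 41. 45.]
322 185 [362.  35. 326.] [35. 34. 36.]
323 183 [360.  36. 334.] [48. 46. 49.]
332 184 [337.  27. 331.] [36. 36. 37.]
326 186 [352.  35. 325.] [44. 41. 44.]
322 184 [362.  39. 333.] [44. 44. 44.]
325 186 [354.  38. 327.] [44. 42. 44.]
326 187 [351.  39. 326.] [32. 32. 35.]
```

```bash
cat > kin.py <<'E'
from h import *
def rz(a):return R.from_euler('z',a).as_matrix()
def ry(a):return R.from_euler('y',a).as_matrix()
q0=np.array([-0.019,0.424,1.631,0,1.089,-0.019])
R0=R.from_rotvec([-np.pi/2,0,0]).as_matrix()
def arm(q):return rz(q[0])@ry(q[1]+q[2])@rz(q[3])@ry(q[4])@rz(q[5])
C=arm(q0).T@R0
def wr(q1,s,Rt):
    M=ry(s).T@rz(q1).T@Rt@C.T
    out=[]
    for a in (R.from_matrix(M).as_euler('ZYZ'),):
        if a[1]<0:a=np.array([a[0]+np.pi,-a[1],a[2]+np.pi])
        out.append((a+np.pi)%(2*np.pi)-np.pi)
    return out[0]
def tool(az,tilt,rollsgn=1,extra=0):
    d=np.array([np.cos(az),np.sin(az),0]);n=np.array([np.sin(az),-np.cos(az),0])
    t=np.sin(tilt)*d-np.cos(tilt)*np.array([0,0,1]);x=n*rollsgn
    Rt=np.c_[x,t,np.cross(x,t)]
    return R.from_rotvec(-t*extra).as_matrix()@Rt
E
python3 - <<'E'
from kin import *
print(C.round(2))
az=np.radians(111.3);tl=np.radians(40)
for sg in(1,-1):
  for ex in(0,.8,1.57):
    print(sg,ex,[wr(np.radians(-38),s,tool(az,tl,sg,ex)).round(2).tolist() for s in(1.7,2.0,2.3)])
# wrist camera projection check later
E
```

```text
[[-1. -0. -0.]
 [ 0. -0.  1.]
 [-0.  1.  0.]]
1 0 [[0.37, 2.04, -0.97], [0.34, 1.76, -1.08], [0.33, 1.47, -1.18]]
1 0.8 [[0.37, 2.04, -1.77], [0.34, 1.75, -1.88], [0.33, 1.47, -1.98]]
1 1.57 [[0.37, 2.03, -2.54], [0.34, 1.75, -2.65], [0.34, 1.47, -2.75]]
-1 0 [[0.38, 2.04, 2.17], [0.34, 1.75, 2.06], [0.34, 1.47, 1.96]]
-1 0.8 [[0.38, 2.04, 1.37], [0.34, 1.76, 1.26], [0.34, 1.47, 1.16]]
-1 1.57 [[0.38, 2.04, 0.6], [0.34, 1.76, 0.49], [0.34, 1.47, 0.39]]
```

{"api": "jog_arm", "payload": {
  "steps": [
    {"dp": [0, -1, 0.5], "turn": [0, 0, -0.44], "claw": 1},
    {"dp": [0, -1, 0.5], "turn": [0, 0, -0.44], "claw": 1},
    {"dp": [0, -1, 0.5], "turn": [0, 0, -0.44], "claw": 1},
    {"dp": [0, -1, 0.5], "turn": [0, 0, -0.44], "claw": 1},
    {"dp": [0, -1, 0.5], "turn": [0, 0, -0.44], "claw": 1},
    {"dp": [0, -1, 0.5], "turn": [0, 0, -0.44], "claw": 1},
    {"dp": [0, -1, 0.5], "turn": [0, 0, -0.44], "claw": 1},
    {"dp": [0, -1, 0.5], "turn": [0, 0, -0.44], "claw": 1},
    {"dp": [0, -1, 0.5], "turn": [0, 0, -0.44], "claw": 1},
    {"dp": [0, -1, 0.5], "turn": [0, 0, -0.44], "claw": 1},
    {"dp": [0, -1, 0.5], "turn": [0, 0, -0.44], "claw": 1}
  ]
}}

```text
t: 1.07
ee_pos: [624.3, -79.9, 261.7]
orientation: [-1.293, 1.07, -1.067]
ft_force: [-0.3, 0.2, 0.2]
width: 88.1
```

```bash
cat > goto.py <<'E'
from kin import *
import sys
def rep(P,Rt):
    o=ctrl.get_obs();Rc=R.from_rotvec(o["orientation"])
    rv=(R.from_matrix(Rt)*Rc.inv()).as_rotvec()
    print("t",round(float(o["t"]),2),"pos",o["ee_pos"].round(1),"q",o["qpos"].round(2),"w",round(float(o["width"]),1),"F",o["ft_force"].round(1))
    print("dp/80",((np.array(P)-o["ee_pos"])/80).round(3),"turn/pi",(rv/np.pi).round(4),"deg",np.degrees(np.linalg.norm(rv)).round(1))
E
python3 - <<'E'
from goto import *
rep([475,-293,245],tool(np.radians(111.3),np.radians(40),-1))
E
```

```text
t 1.07 pos [624.3 -79.9 261.7] q [-0.15  0.39  1.58  0.    1.17  1.23] w 88.1 F [-0.3  0.2  0.2]
dp/80 [-1.867 -2.663 -0.209] turn/pi [ 0.1157  0.2105 -0.4226] deg 87.5
```

{"api": "jog_arm", "payload": {
  "steps": [
    {"dp": [-0.1, -1, 0.2], "turn": [0.1157, 0.2105, -0.4226], "claw": 1},
    {"dp": [-0.1, -1, 0.2], "turn": [0.1157, 0.2105, -0.4226], "claw": 1},
    {"dp": [-0.1, -1, 0.2], "turn": [0.1157, 0.2105, -0.4226], "claw": 1},
    {"dp": [-0.1, -1, 0.2], "turn": [0.1157, 0.2105, -0.4226], "claw": 1},
    {"dp": [-0.1, -1, 0.2], "turn": [0.1157, 0.2105, -0.4226], "claw": 1},
    {"dp": [-0.1, -1, 0.2], "turn": [0.1157, 0.2105, -0.4226], "claw": 1}
  ]
}}

```text
t: 1.57
ee_pos: [616.4, -160.2, 277.6]
orientation: [-1.009, 1.872, -1.213]
ft_force: [-0.4, 0.1, 0.1]
width: 88.0
```

```bash
python3 - <<'E'
from goto import *
rep([475,-293,245],tool(np.radians(111.3),np.radians(40),-1))
E
```

```text
t 1.57 pos [ 616.4 -160.2  277.6] q [-0.35  0.55  1.34  0.17  1.58  1.66] w 88.0 F [-0.4  0.1  0.1]
dp/80 [-1.768 -1.661 -0.407] turn/pi [ 0.0584  0.1068 -0.2151] deg 44.5
```

{"api": "jog_arm", "payload": {
  "steps": [
    {"dp": [-0.77, -1, 0], "turn": [0.0584, 0.1068, -0.2151], "claw": 1},
    {"dp": [-0.77, -1, 0], "turn": [0.0584, 0.1068, -0.2151], "claw": 1},
    {"dp": [-0.77, -1, 0], "turn": [0.0584, 0.1068, -0.2151], "claw": 1},
    {"dp": [-0.77, -1, 0], "turn": [0.0584, 0.1068, -0.2151], "claw": 1},
    {"dp": [-0.77, -1, 0], "turn": [0.0584, 0.1068, -0.2151], "claw": 1},
    {"dp": [-0.77, -1, 0], "turn": [0.0584, 0.1068, -0.2151], "claw": 1},
    {"dp": [-0.77, -1, 0], "turn": [0.0584, 0.1068, -0.2151], "claw": 1}
  ]
}}

```text
t: 2.15
ee_pos: [554.0, -241.3, 276.1]
orientation: [-0.495, 2.677, -1.243]
ft_force: [0.3, 0.6, 0.0]
width: 87.6
```

```bash
python3 - <<'E'
from goto import *
import pickle
rep([475,-293,245],tool(np.radians(111.3),np.radians(40),-1))
D={}
for n in["scene","side","wrist"]:
    d=grab(n);D[n]=d;save(n+"1.png",d["img"])
pickle.dump(D,open("d1.pkl","wb"))
E
```

```text
t 2.15 pos [ 554.  -241.3  276.1] q [-0.62  0.64  1.31  0.38  1.79  2.13] w 87.6 F [0.3 0.6 0. ]
dp/80 [-0.987 -0.647 -0.389] turn/pi [-0.0008 -0.0017  0.0024] deg 0.5
```

View pics/wrist1.png

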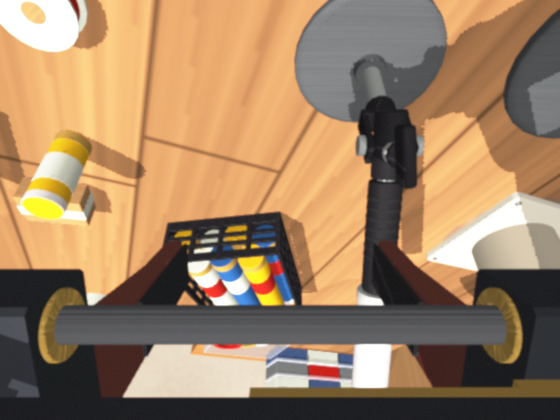

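View pics/scene1.png

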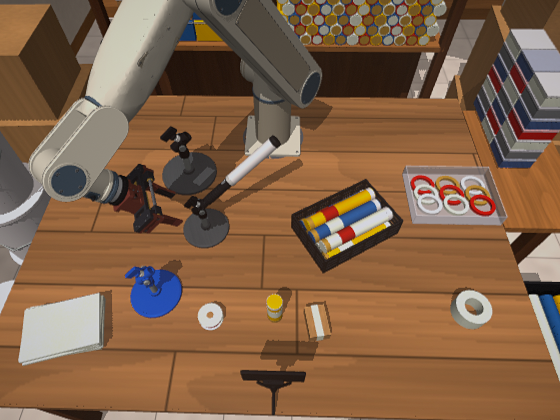

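The wrist view shows the knob bar at about (405,155) with the wand running down past (380,200) to the white tube at (372,370). In the scene view the whole wand, (205,203) to (275,140), is now clear. I'll fit the axis to the depth points.

```bash
cat > fit.py <<'E'
from h import *
from scipy.optimize import least_squares
def getpts(d,p0,u,lo,hi,rad,er=1):
    W=cloud(d);
    rel=W-p0;s=rel@u;dist=np.linalg.norm(rel-s[...,None]*u,axis=-1)
    m=(s>lo)&(s<hi)&(dist<rad)
    if er: m=cv2.erode(m.astype(np.uint8),np.ones((3,3)))>0
    return W[m]
def fitline(sets,p0,u):
    # sets list of (pts,r)
    def un(x):
        a,e=x[2],x[3];uu=np.array([np.cos(e)*np.cos(a),np.cos(e)*np.sin(a),np.sin(e)])
        return p0+np.array([x[0],0,x[1]]),uu
    def f(x):
        p,uu=un(x);o=[]
        for P,r in sets:
            q=P-p;q=q-np.outer(q@uu,uu);o.append((np.linalg.norm(q,axis=1)-r))
        return np.concatenate(o)
    s=least_squares(f,[0,0,np.arctan2(u[1],u[0]),np.arcsin(u[2])],loss="soft_l1",f_scale=2)
    p,uu=un(s.x);return p,uu,np.abs(s.fun).mean()
E
python3 - <<'E'
from fit import *
import pickle
D=pickle.load(open("d1.pkl","rb"))
a,e=np.radians([111.3,39]);u=np.array([np.cos(e)*np.cos(a),np.cos(e)*np.sin(a),np.sin(e)]);p0=np.array([449,-227,116.])
sets=[]
for n in["scene","side","wrist"]:
    s=[]
    for lo,hi,r in((60,150,15),(178,330,18)):
        P=getpts(D[n],p0,u,lo,hi,40);s.append((P,r))
    print(n,[len(x[0]) for x in s])
    s=[x for x in s if len(x[0])>5]
    p,uu,c=fitline(s,p0,u); p=p+uu*((p0-p)@uu)
    print(" p",p.round(1),"az",np.degrees(np.arctan2(uu[1],uu[0])).round(2),"el",np.degrees(np.arcsin(uu[2])).round(2),c.round(2),"h110",(p+110*uu).round(1),"h254",(p+254*uu).round(1))
    sets+=s
p,uu,c=fitline(sets,p0,u);p=p+uu*((p0-p)@uu);print("all",p.round(1),"az",np.degrees(np.arctan2(uu[1],uu[0])).round(2),"el",np.degrees(np.arcsin(uu[2])).round(2),c.round(2),"h110",(p+110*uu).round(1))
# base & knob
for n in D:
    W=cloud(D[n]);im=D[n]["img"].astype(int)
    m=(np.ptp(im,axis=2)<25)&(im.sum(2)<360)&(W[...,2]>4)&(W[...,2]<22)&(np.hypot(W[...,0]-443,W[...,1]+211)<95)
    c,r=cv2.minEnclosingCircle(W[m][:,:2].astype(np.float32));print(n,"base",np.round(c,1),round(r,1))
E
```

```text
scene [155, 412]
 p [ 449.  -229.2  118.5] az 110.52 el 39.08 1.49 h110 [ 419.  -149.2  187.9] h254 [379.9 -44.5 278.7]
side [0, 33]
 p [ 445.5 -228.   115.6] az 110.49 el 39.3 0.24 h110 [ 415.7 -148.3  185.3] h254 [376.7 -43.9 276.5]
wrist [1750, 1387]
 p [ 448.  -228.2  117. ] az 110.79 el 39.23 0.47 h110 [ 417.7 -148.6  186.5] h254 [378.1 -44.3 277.6]
all [ 447.8 -228.2  116.9] az 110.61 el 39.31 0.72 h110 [ 417.8 -148.6  186.6]
scene base [ 445.5 -213.2] 78.9
side base [ 442.4 -209.9] 79.6
wrist base [ 443.5 -216.1] 77.3
```

```bash
python3 - <<'E'
from fit import *
import pickle
D=pickle.load(open("d1.pkl","rb"))
a=np.radians(110.7);e=np.radians(40)
d=np.array([np.cos(a),np.sin(a),0]);Z=np.array([0,0,1.])
u=np.cos(e)*d+np.sin(e)*Z;k=-np.sin(e)*d+np.cos(e)*Z;n=np.array([np.sin(a),-np.cos(a),0])
# axis point near mouth (s=50 on wand axis el39.2)
e2=np.radians(39.2);w=np.cos(e2)*d+np.sin(e2)*Z
M=np.array([447.9,-228.3,116.9])+50*w
print("mouth",M.round(1))
for nm in["wrist","scene","side"]:
    W=cloud(D[nm]);q=W-M;A=q@u;N=q@n;K=q@k
    m=(np.abs(A+20)<50)&(np.abs(N)<40)&(K>33)&(K<75)
    print(nm,m.sum())
    if m.sum()<10: continue
    print(" along",np.percentile(A[m],[1,5,50,95,99]).round(1),"lat",np.percentile(N[m],[1,5,50,95,99]).round(1),"k",np.percentile(K[m],[1,5,50,95,99]).round(1))
    t=m&(K>48)
    if t.sum()>5: 
        r=cv2.minAreaRect(np.c_[A[t],N[t]].astype(np.float32));print(" top",t.sum(),np.round(r[0],1),np.round(r[1],1),round(r[2],1),K[t].mean().round(1))
E
```

```text
mouth [ 434.2 -192.1  148.5]
wrist 1505
 along [-47.8 -45.8 -25.9  -6.2  -3.8] lat [-5.5 -3.8  3.8  7.9 10.1] k [33.8 35.  53.9 55.9 56.5]
 top 1078 [-25.5   0.2] [12.  45.9] 83.1 54.1
scene 107
 along [-46.7 -43.7 -23.5  -2.7  -1.5] lat [-3.8 -0.2  6.  10.7 12.4] k [33.9 35.3 49.5 57.8 59.4]
 top 57 [-24.4   4.7] [11.9 44.3] 83.0 54.5
side 36
 along [-44.4 -42.2  -6.5   2.5   4.3] lat [-6.5 -6.3  1.   6.2  6.4] k [33.2 33.4 43.1 51.6 53.1]
 top 8 [-17.6  -0.1] [ 8.2 42.8] 83.0 50.7
```

```bash
cat > geo.py <<'E'
from goto import *
a=np.radians(110.7);e=np.radians(40)
d=np.array([np.cos(a),np.sin(a),0]);Z=np.array([0,0,1.])
u=np.cos(e)*d+np.sin(e)*Z;k=-np.sin(e)*d+np.cos(e)*Z;n=np.array([np.sin(a),-np.cos(a),0])
M=np.array([434.2,-192.1,148.5])
def knob(K):return M-25.5*u+0.2*n+K*k
E
python3 - <<'E'
from geo import *
print(knob(44).round(1),knob(36).round(1))
rep(knob(95),tool(a,e,-1,0.12))
E
```

```text
[ 451.3 -236.8  165.8] [ 449.5 -231.9  159.7]
t 2.3 pos [ 554.5 -240.5  276.9] q [-0.61  0.64  1.31  0.37  1.79  2.13] w 87.9 F [ 0.3  0.2 -0.9]
dp/80 [-1.145 -0.337 -0.9  ] turn/pi [ 0.0087 -0.023   0.0258] deg 6.4
```

{"api": "jog_arm", "payload": {
  "steps": [
    {"dp": [-0.5, -0.3, -0.2], "turn": [0.0087, -0.023, 0.0258], "claw": 1},
    {"dp": [-1, -0.5, -0.4], "turn": [0.0087, -0.023, 0.0258], "claw": 1},
    {"dp": [-1, -0.4, -0.7], "turn": [0.0087, -0.023, 0.0258], "claw": 1},
    {"dp": [-1, -0.34, -0.9], "turn": [0.0087, -0.023, 0.0258], "claw": 1},
    {"dp": [-1, -0.34, -0.9], "turn": [0.0087, -0.023, 0.0258], "claw": 1}
  ]
}}

```text
t: 2.72
ee_pos: [472.7, -266.1, 202.5]
orientation: [-0.548, 2.577, -1.174]
ft_force: [-0.2, 0.1, -0.2]
width: 87.8
```

```bash
python3 - <<'E'
from geo import *
dd=grab("wrist");save("wrist2.png",dd["img"])
W=cloud(dd);q=W-M;A=q@u;N=q@n;K=q@k
t=(np.abs(A+25)<40)&(np.abs(N)<30)&(K>48)&(K<60)
r=cv2.minAreaRect(np.c_[A[t],N[t]].astype(np.float32));print(" top",t.sum(),np.round(r[0],1),np.round(r[1],1),round(r[2],1),K[t].mean().round(1))
rep(knob(36),tool(a,e,-1,0.12))
E
```

```text
top 1392 [-26.1   0.2] [11.  45.2] 83.5 54.6
t 2.77 pos [ 474.  -266.8  204.3] q [-0.71  0.64  1.48  0.31  1.65  1.87] w 88.0 F [ 0.5 -1.1  0.9]
dp/80 [-0.306  0.435 -0.557] turn/pi [-0.0005 -0.0005 -0.0005] deg 0.2
```

View pics/wrist2.png

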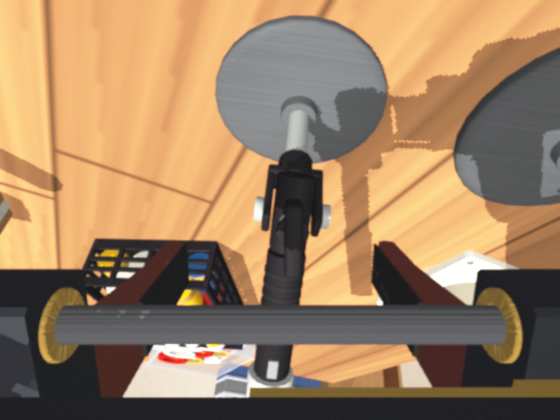

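Wrist view: the knob bar at (290,240) sits between the open fingers with the stand's post behind it at (298,130), and it matches the earlier fit. Now I descend and close.

{"api": "jog_arm", "payload": {
  "steps": [
    {"dp": [-0.14, 0, 0], "turn": [0, 0, 0], "claw": 1},
    {"dp": [-0.22, 0.22, -0.28], "turn": [0, 0, 0], "claw": 1},
    {"dp": [-0.305, 0.435, -0.555], "turn": [0, 0, 0], "claw": 1},
    {"dp": [-0.305, 0.435, -0.555], "turn": [0, 0, 0], "claw": 1},
    {"dp": [-0.305, 0.435, -0.555], "turn": [0, 0, 0], "claw": 1}
  ]
}}

```text
t: 3.18
ee_pos: [449.6, -231.7, 160.8]
orientation: [-0.55, 2.574, -1.175]
ft_force: [-0.1, -0.2, 0.7]
width: 88.1
```

```bash
python3 - <<'E'
from geo import *
rep(knob(36),tool(a,e,-1,0.12))
o=ctrl.get_obs();q=o["ee_pos"]-M;print(q@u,q@n,q@k)
E
```

```text
t 3.18 pos [ 449.6 -231.7  160.8] q [-0.69  0.65  1.6   0.32  1.53  1.84] w 88.1 F [-0.1 -0.2  0.7]
dp/80 [-0.001 -0.003 -0.013] turn/pi [-0.0005 -0.0005 -0.001 ] deg 0.2
-24.644126303379824 0.39090063594422464 36.674225818127205
```

{"api": "jog_arm", "payload": {
  "steps": [
    {"dp": [0, 0, 0], "turn": [0, 0, 0], "claw": 0},
    {"dp": [0, 0, 0], "turn": [0, 0, 0], "claw": 0},
    {"dp": [0, 0, 0], "turn": [0, 0, 0], "claw": 0},
    {"dp": [0, 0, 0], "turn": [0, 0, 0], "claw": 0},
    {"dp": [0, 0, 0], "turn": [0, 0, 0], "claw": 0},
    {"dp": [0, 0, 0], "turn": [0, 0, 0], "claw": 0},
    {"dp": [0, 0, 0], "turn": [0, 0, 0], "claw": 0},
    {"dp": [0, 0, 0], "turn": [0, 0, 0], "claw": 0},
    {"dp": [0, 0, 0], "turn": [0, 0, 0], "claw": 0},
    {"dp": [0, 0, 0], "turn": [0, 0, 0], "claw": 0}
  ]
}}

```text
t: 4.02
ee_pos: [449.5, -231.6, 160.7]
orientation: [-0.55, 2.574, -1.174]
ft_force: [-0.6, 0.9, -0.2]
width: 24.6
```

```bash
python3 - <<'E'
from geo import *
o=ctrl.get_obs();q=o["ee_pos"]-M;print(q@u,q@n,q@k,o["width"],o["ft_force"].round(1),o["moment"].round(2))
for x in(0.12+0.5,.12+1.,0.12+1.57): rep(knob(36.5),tool(a,e,-1,x))
print(k*1.57/np.pi)
E
```

```text
-24.641215930311187 0.3550065936044841 36.607790184526095 24.60860203998921 [-0.6  0.9 -0.2] [-0.12 -0.06  0.02]
t 4.02 pos [ 449.5 -231.6  160.7] q [-0.69  0.65  1.6   0.32  1.53  1.84] w 24.6 F [-0.6  0.9 -0.2]
dp/80 [ 0.001 -0.008 -0.008] turn/pi [ 0.0358 -0.0963  0.1208] deg 28.5
t 4.02 pos [ 449.5 -231.6  160.7] q [-0.69  0.65  1.6   0.32  1.53  1.84] w 24.6 F [-0.6  0.9 -0.2]
dp/80 [ 0.001 -0.008 -0.008] turn/pi [ 0.0723 -0.192   0.2426] deg 57.2
t 4.02 pos [ 449.5 -231.6  160.7] q [-0.69  0.65  1.6   0.32  1.53  1.84] w 24.6 F [-0.6  0.9 -0.2]
dp/80 [ 0.001 -0.008 -0.008] turn/pi [ 0.1139 -0.301   0.3815] deg 89.8
[ 0.11354703 -0.3004935   0.38282805]
```

{"api": "jog_arm", "payload": {
  "steps": [
    {"dp": [0, 0, 0], "turn": [0, 0, 0], "claw": 0},
    {"dp": [0, 0, 0], "turn": [0, 0, 0], "claw": 0},
    {"dp": [0, 0, 0], "turn": [0, 0, 0], "claw": 0},
    {"dp": [0, 0, 0], "turn": [0, 0, 0], "claw": 0}
  ]
}}

```text
t: 4.35
ee_pos: [450.1, -231.3, 160.7]
orientation: [-0.548, 2.574, -1.174]
ft_force: [4.1, 2.3, -0.2]
width: 10.6
```

{"api": "jog_arm", "payload": {
  "steps": [
    {"dp": [0.002, -0.005, -0.004], "turn": [0.036, -0.096, 0.122], "claw": 0},
    {"dp": [0.002, -0.005, -0.004], "turn": [0.036, -0.096, 0.122], "claw": 0},
    {"dp": [0.002, -0.005, -0.004], "turn": [0.036, -0.096, 0.122], "claw": 0},
    {"dp": [0.002, -0.005, -0.004], "turn": [0.036, -0.096, 0.122], "claw": 0},
    {"dp": [0.002, -0.005, -0.004], "turn": [0.036, -0.096, 0.122], "claw": 0}
  ]
}}

```text
t: 4.77
ee_pos: [449.6, -231.8, 160.5]
orientation: [-0.738, 2.14, -0.894]
ft_force: [-1.7, -0.1, 0.8]
width: 10.8
```

{"api": "jog_arm", "payload": {
  "steps": [
    {"dp": [0.002, -0.005, -0.004], "turn": [0.0723, -0.1914, 0.2438], "claw": 0},
    {"dp": [0.002, -0.005, -0.004], "turn": [0.0723, -0.1914, 0.2438], "claw": 0},
    {"dp": [0.002, -0.005, -0.004], "turn": [0.0723, -0.1914, 0.2438], "claw": 0},
    {"dp": [0.002, -0.005, -0.004], "turn": [0.0723, -0.1914, 0.2438], "claw": 0},
    {"dp": [0.002, -0.005, -0.004], "turn": [0.0723, -0.1914, 0.2438], "claw": 0},
    {"dp": [0.002, -0.005, -0.004], "turn": [0.0723, -0.1914, 0.2438], "claw": 0},
    {"dp": [0.002, -0.005, -0.004], "turn": [0.0723, -0.1914, 0.2438], "claw": 0},
    {"dp": [0.002, -0.005, -0.004], "turn": [0.0723, -0.1914, 0.2438], "claw": 0},
    {"dp": [0.002, -0.005, -0.004], "turn": [0.0723, -0.1914, 0.2438], "claw": 0},
    {"dp": [0.002, -0.005, -0.004], "turn": [0.0723, -0.1914, 0.2438], "claw": 0}
  ]
}}

```text
t: 5.6
ee_pos: [449.4, -232.9, 159.7]
orientation: [-0.927, 1.246, -0.376]
ft_force: [-2.3, -4.1, -3.4]
width: 10.5
```

```bash
python3 - <<'E'
from geo import *
rep(knob(36),tool(a,e,-1,1.62)); o=ctrl.get_obs();print(o["moment"].round(2))
E
```

```text
t 5.6 pos [ 449.4 -232.9  159.7] q [-0.69  0.65  1.6   0.32  1.52  0.34] w 10.5 F [-2.3 -4.1 -3.4]
dp/80 [ 0.     0.012 -0.   ] turn/pi [ 0.0013 -0.0002 -0.001 ] deg 0.3
[-1.23 -0.02  0.48]
```

{"api": "jog_arm", "payload": {
  "steps": [
    {"dp": [0, 0, 0], "turn": [0, 0, 0], "claw": 0.6},
    {"dp": [0, 0, 0], "turn": [0, 0, 0], "claw": 0.6},
    {"dp": [0, 0, 0], "turn": [0, 0, 0], "claw": 0.6},
    {"dp": [0.05, -0.12, 0.15], "turn": [0, 0, 0], "claw": 0.6},
    {"dp": [0.18, -0.48, 0.61], "turn": [0, 0, 0], "claw": 1},
    {"dp": [0.18, -0.48, 0.61], "turn": [0, 0, 0], "claw": 1},
    {"dp": [0.18, -0.48, 0.61], "turn": [0, 0, 0], "claw": 1}
  ]
}}

```text
t: 6.18
ee_pos: [465.4, -273.1, 210.3]
orientation: [-0.928, 1.244, -0.381]
ft_force: [-0.1, -0.0, 0.0]
width: 54.2
```

```bash
python3 - <<'E'
from geo import *
import pickle
D={}
for nm in["wrist","scene"]:
    dd=grab(nm);D[nm]=dd;save(nm+"3.png",dd["img"])
    W=cloud(dd);q=W-M;A=q@u;N=q@n;K=q@k
    t=(np.abs(A+25)<40)&(np.abs(N)<30)&(K>48)&(K<60)
    if t.sum()>20:
        r=cv2.minAreaRect(np.c_[A[t],N[t]].astype(np.float32));print(nm," top",t.sum(),np.round(r[0],1),np.round(r[1],1),round(r[2],1),K[t].mean().round(1))
pickle.dump(D,open("d3.pkl","wb"))
im=D["scene"]["img"][120:260,140:320];save("scene3c.png",im,4)
from fit import getpts,fitline
e2=np.radians(37);w=np.cos(e2)*d+np.sin(e2)*Z;p0=np.array([447.9,-228.3,116.9])
for nm in D:
    s=[(getpts(D[nm],p0,w,lo,hi,40),r) for lo,hi,r in((60,150,15),(178,330,18))]
    s=[x for x in s if len(x[0])>5];print(nm,[len(x[0]) for x in s])
    if not s: continue
    p,uu,c=fitline(s,p0,w);p=p+uu*((p0-p)@uu)
    print(" p",p.round(1),"az",np.degrees(np.arctan2(uu[1],uu[0])).round(2),"el",np.degrees(np.arcsin(uu[2])).round(2),c.round(2),"h110",(p+110*uu).round(1))
rep(knob(100),tool(a,np.radians(38),1))
E
```

```text
wrist  top 1318 [-25.2   0.7] [45.4 11. ] 86.8 54.5
scene  top 50 [-24.2   2.8] [45.5 12. ] 84.5 54.4
wrist [4455, 2741]
 p [ 448.2 -229.1  118. ] az 110.86 el 37.52 0.5 h110 [ 417.2 -147.6  185. ]
scene [160, 438]
 p [ 449.7 -229.6  119.4] az 110.78 el 37.48 1.45 h110 [ 418.8 -148.   186.3]
t 6.28 pos [ 463.5 -270.8  208.1] q [-0.72  0.63  1.5   0.3   1.65  0.36] w 61.8 F [0.1 0.3 0.4]
dp/80 [0.006 0.004 0.008] turn/pi [ 0.101  -0.2877  0.3762] deg 87.2
```

View pics/scene3c.png

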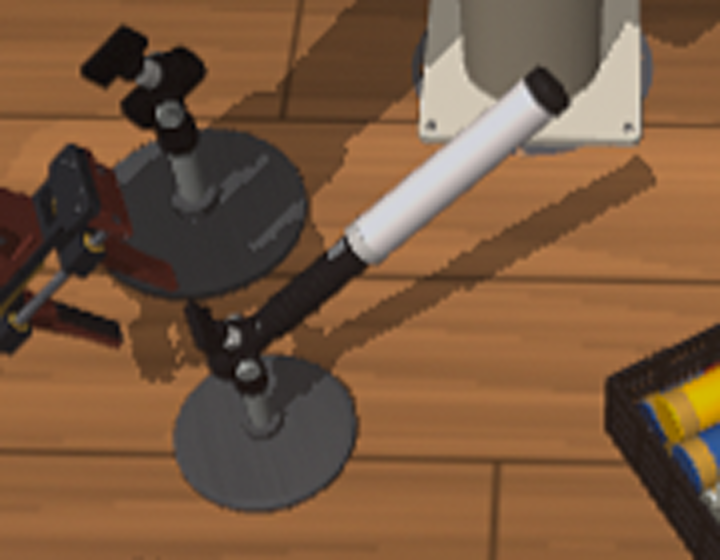

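View pics/wrist3.png

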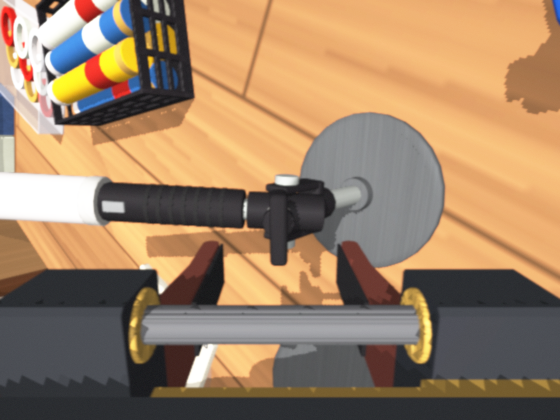

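Knob bar is now crosswise (fit: turned about 1.6 rad in all), and the wand has sagged to 37.5°, so it is free. Now I roll the tool and move over the handle.

{"api": "jog_arm", "payload": {
  "steps": [
    {"dp": [0.05, -0.1, 0.15], "turn": [0.101, -0.2877, 0.3762], "claw": 1},
    {"dp": [0.05, -0.1, 0.15], "turn": [0.101, -0.2877, 0.3762], "claw": 1},
    {"dp": [0.05, -0.1, 0.15], "turn": [0.101, -0.2877, 0.3762], "claw": 1},
    {"dp": [0.05, -0.1, 0.15], "turn": [0.101, -0.2877, 0.3762], "claw": 1},
    {"dp": [0.05, -0.1, 0.15], "turn": [0.101, -0.2877, 0.3762], "claw": 1},
    {"dp": [0.05, -0.1, 0.15], "turn": [0.101, -0.2877, 0.3762], "claw": 1},
    {"dp": [-0.1, 0.2, 0.4], "turn": [0.101, -0.2877, 0.3762], "claw": 1},
    {"dp": [-0.2, 0.4, 0.5], "turn": [0.101, -0.2877, 0.3762], "claw": 1},
    {"dp": [-0.2, 0.6, 0.5], "turn": [0.101, -0.2877, 0.3762], "claw": 1},
    {"dp": [-0.28, 0.75, 0.6], "turn": [0.101, -0.2877, 0.3762], "claw": 1},
    {"dp": [-0.28, 0.75, 0.6], "turn": [0.101, -0.2877, 0.3762], "claw": 1},
    {"dp": [-0.28, 0.75, 0.6], "turn": [0.101, -0.2877, 0.3762], "claw": 1}
  ]
}}

```text
t: 7.28
ee_pos: [440.0, -208.7, 255.4]
orientation: [-0.898, -0.149, 0.331]
ft_force: [-0.8, -0.1, 0.1]
width: 87.4
```

```bash
cat >> geo.py <<'E'
a2,e2=np.radians([110.8,37.5])
d2=np.array([np.cos(a2),np.sin(a2),0]);w=np.cos(e2)*d2+np.sin(e2)*Z;t2=np.sin(e2)*d2-np.cos(e2)*Z;n2=np.cross(w,-t2)
H=np.array([417.2,-147.6,185.0])
E
python3 - <<'E'
from geo import *
import pickle
from fit import getpts,fitline
rep(H+2*w-50*t2,tool(a2,e2,1))
dd=grab("wrist");save("wrist4.png",dd["img"]);p0=H-110*w
s=[(getpts(dd,p0,w,lo,hi,40),r) for lo,hi,r in((60,150,15),(178,330,18))];print([len(x[0]) for x in s])
s=[x for x in s if len(x[0])>5]
p,uu,c=fitline(s,p0,w);p=p+uu*((p0-p)@uu)
print(" p",p.round(1),"az",np.degrees(np.arctan2(uu[1],uu[0])).round(2),"el",np.degrees(np.arcsin(uu[2])).round(2),c.round(2),"h110",(p+110*uu).round(1))
# white start along axis -> should be 169
W=cloud(dd);q=W-p;s=q@uu;dist=np.linalg.norm(q-s[...,None]*uu,axis=-1)
im=dd["img"].astype(int);m=(dist<24)&(s>100)&(s<250)
for lo in range(135,200,4):
    k_=m&(s>=lo)&(s<lo+4);print(lo,k_.sum(),im[k_].mean().round() if k_.sum() else None,np.median(dist[k_]).round(1) if k_.sum() else None)
E
```

```text
t 7.28 pos [ 440.  -208.7  255.4] q [-0.67  0.48  1.62  0.32  1.63 -1.1 ] w 87.4 F [-0.8 -0.1  0.1]
dp/80 [-0.157  0.427 -0.37 ] turn/pi [-0.0021 -0.0044  0.0039] deg 1.1
[4679, 5291]
 p [ 448.  -229.2  117.9] az 110.85 el 37.5 0.5 h110 [ 416.9 -147.6  184.9]
135 250 70.0 15.0
139 249 70.0 15.1
143 256 72.0 15.0
147 256 60.0 14.9
151 249 48.0 14.6
155 322 192.0 18.6
159 341 207.0 18.8
163 348 207.0 18.7
167 321 227.0 18.0
171 343 230.0 17.9
175 327 229.0 18.0
179 351 229.0 17.9
183 351 229.0 18.0
187 338 229.0 18.0
191 356 229.0 18.0
195 361 228.0 18.0
199 365 227.0 18.0
```

View pics/wrist4.png

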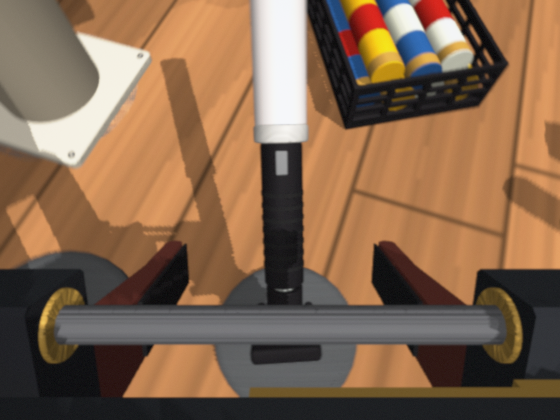

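Wrist view: black handle at (283,220), collar at (280,130), knob bar crosswise at (285,353). The collar measures at 156 mm (157 expected), so the light is still fully home. Now I go over the grip point and down.

{"api": "jog_arm", "payload": {
  "steps": [
    {"dp": [-0.14, 0.38, 0], "turn": [-0.0021, -0.0044, 0.0039], "claw": 1},
    {"dp": [-0.157, 0.427, -0.37], "turn": [-0.0021, -0.0044, 0.0039], "claw": 1},
    {"dp": [-0.157, 0.427, -0.37], "turn": [-0.0021, -0.0044, 0.0039], "claw": 1},
    {"dp": [-0.157, 0.427, -0.37], "turn": [-0.0021, -0.0044, 0.0039], "claw": 1}
  ]
}}

```text
t: 7.67
ee_pos: [426.3, -173.7, 224.8]
orientation: [-0.902, -0.169, 0.341]
ft_force: [0.8, -0.5, 0.5]
width: 88.2
```

```bash
python3 - <<'E'
from geo import *
rep(np.array([416.9,-147.6,184.9])+2*w+19*t2,tool(np.radians(110.83),e2,1))
E
```

```text
t 7.67 pos [ 426.3 -173.7  224.8] q [-0.64  0.47  1.72  0.34  1.53 -1.12] w 88.2 F [ 0.8 -0.5  0.5]
dp/80 [-0.176  0.48  -0.672] turn/pi [-0.0013 -0.0002 -0.0014] deg 0.3
```

{"api": "jog_arm", "payload": {
  "steps": [
    {"dp": [-0.09, 0.24, -0.336], "turn": [0, 0, 0], "claw": 1},
    {"dp": [-0.176, 0.48, -0.672], "turn": [-0.001, 0, -0.001], "claw": 1},
    {"dp": [-0.176, 0.48, -0.672], "turn": [-0.001, 0, -0.001], "claw": 1},
    {"dp": [-0.176, 0.48, -0.672], "turn": [-0.001, 0, -0.001], "claw": 0.5},
    {"dp": [-0.176, 0.48, -0.672], "turn": [-0.001, 0, -0.001], "claw": 0.5},
    {"dp": [-0.176, 0.48, -0.672], "turn": [-0.001, 0, -0.001], "claw": 0.5},
    {"dp": [-0.176, 0.48, -0.672], "turn": [-0.001, 0, -0.001], "claw": 0.5},
    {"dp": [-0.176, 0.48, -0.672], "turn": [-0.001, 0, -0.001], "claw": 0.5},
    {"dp": [-0.176, 0.48, -0.672], "turn": [-0.001, 0, -0.001], "claw": 0.5},
    {"dp": [-0.176, 0.48, -0.672], "turn": [-0.001, 0, -0.001], "claw": 0.5}
  ]
}}

```text
t: 8.5
ee_pos: [412.5, -135.6, 171.3]
orientation: [-0.905, -0.167, 0.338]
ft_force: [-0.2, 0.0, 1.4]
width: 45.5
```

```bash
python3 - <<'E'
from geo import *
rep(np.array([416.9,-147.6,184.9])+2*w+19*t2,tool(np.radians(110.83),e2,1))
dd=grab("wrist");save("wrist5.png",dd["img"])
dd=grab("scene");save("scene5.png",dd["img"][100:270,120:340],3.5)
E
```

```text
t 8.5 pos [ 412.5 -135.6  171.3] q [-0.6   0.5   1.82  0.36  1.39 -1.13] w 45.5 F [-0.2  0.   1.4]
dp/80 [-0.003  0.004 -0.003] turn/pi [-0.0001  0.     -0.0002] deg 0.0
```

View pics/wrist5.png

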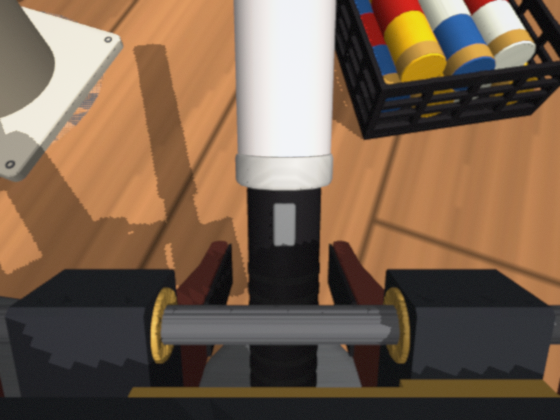

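View pics/scene5.png

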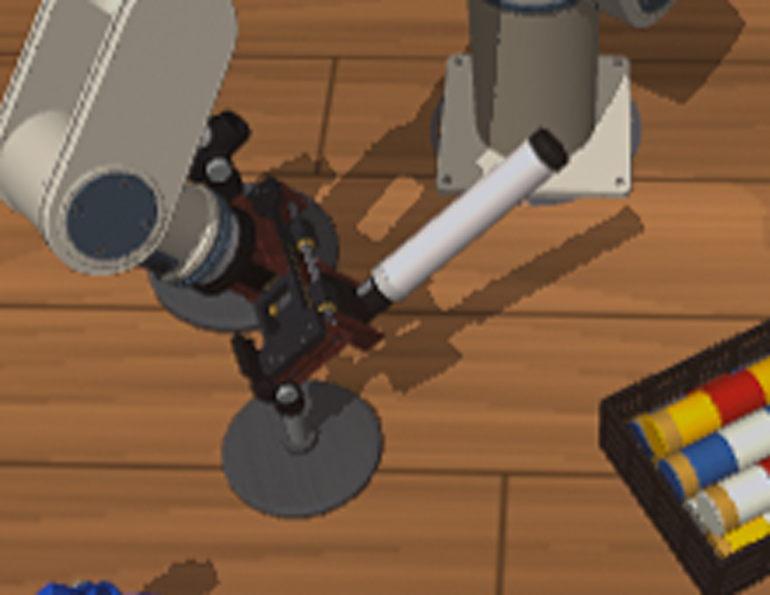

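Handle lies between the fingers, centred at about (284,260) in the wrist view. Closing.

{"api": "jog_arm", "payload": {
  "steps": [
    {"dp": [0, 0, 0], "turn": [0, 0, 0], "claw": 0},
    {"dp": [0, 0, 0], "turn": [0, 0, 0], "claw": 0},
    {"dp": [0, 0, 0], "turn": [0, 0, 0], "claw": 0},
    {"dp": [0, 0, 0], "turn": [0, 0, 0], "claw": 0},
    {"dp": [0, 0, 0], "turn": [0, 0, 0], "claw": 0},
    {"dp": [0, 0, 0], "turn": [0, 0, 0], "claw": 0}
  ]
}}

```text
t: 9.1
ee_pos: [412.7, -135.4, 171.2]
orientation: [-0.905, -0.167, 0.338]
ft_force: [2.2, 0.9, 0.1]
width: 29.3
```

{"api": "jog_arm", "payload": {
  "steps": [
    {"dp": [-0.02, 0.054, 0.048], "turn": [0, 0, 0], "claw": 0},
    {"dp": [-0.04, 0.108, 0.096], "turn": [0, 0, 0], "claw": 0},
    {"dp": [-0.06, 0.161, 0.145], "turn": [0, 0, 0], "claw": 0},
    {"dp": [-0.06, 0.161, 0.145], "turn": [0, 0, 0], "claw": 0}
  ]
}}

```text
t: 9.43
ee_pos: [407.0, -121.4, 183.5]
orientation: [-0.904, -0.167, 0.339]
ft_force: [0.0, 0.7, -3.4]
width: 29.3
```

{"api": "jog_arm", "payload": {
  "steps": [
    {"dp": [-0.05, 0.139, 0.125], "turn": [0, 0, 0], "claw": 0},
    {"dp": [-0.1, 0.278, 0.249], "turn": [0, 0, 0], "claw": 0},
    {"dp": [-0.16, 0.417, 0.374], "turn": [0, 0, 0], "claw": 0},
    {"dp": [-0.21, 0.556, 0.498], "turn": [0, 0, 0], "claw": 0},
    {"dp": [-0.21, 0.556, 0.498], "turn": [0, 0, 0], "claw": 0},
    {"dp": [-0.21, 0.556, 0.498], "turn": [0, 0, 0], "claw": 0}
  ]
}}

```text
t: 9.93
ee_pos: [389.9, -76.8, 223.5]
orientation: [-0.905, -0.168, 0.34]
ft_force: [0.8, 0.1, -3.6]
width: 29.4
```

```bash
python3 - <<'E'
from geo import *
ac=np.radians(120.6)
rep([513,131,330],tool(ac,0,1))
dd=grab("scene");save("scene6.png",dd["img"],1.4)
E
```

```text
t 9.93 pos [389.9 -76.8 223.5] q [-0.53  0.36  1.9   0.4   1.43 -1.06] w 29.4 F [ 0.8  0.1 -3.6]
dp/80 [1.538 2.597 1.331] turn/pi [-0.188  -0.0908  0.0515] deg 38.7
```

View pics/scene6.png

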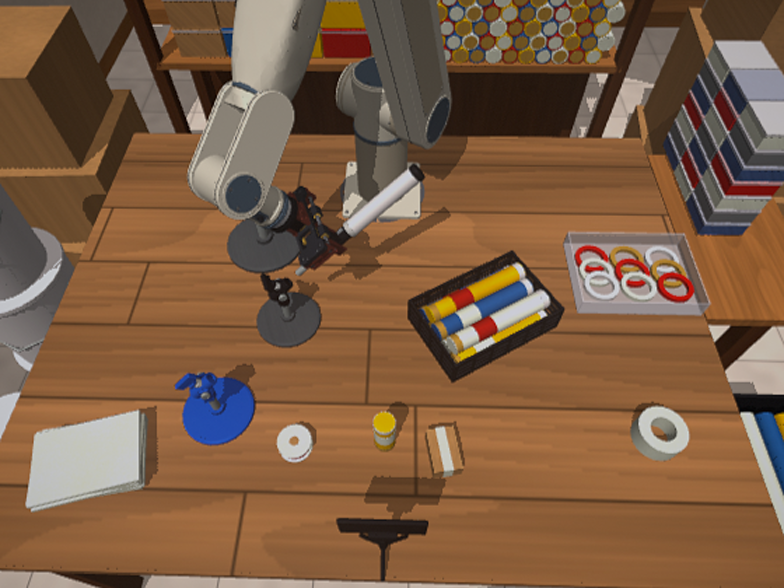

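The light is clear of the socket (spigot foot visible at (300,272)). I lift it and move away from the base first.

{"api": "jog_arm", "payload": {
  "steps": [
    {"dp": [0.1, 0, 0.2], "turn": [0, 0, 0], "claw": 0},
    {"dp": [0.25, 0, 0.4], "turn": [0, 0, 0], "claw": 0},
    {"dp": [0.45, 0.1, 0.6], "turn": [0, 0, 0], "claw": 0},
    {"dp": [0.65, 0.25, 0.8], "turn": [0, 0, 0], "claw": 0},
    {"dp": [0.85, 0.4, 0.95], "turn": [0, 0, 0], "claw": 0},
    {"dp": [0.95, 0.5, 1], "turn": [0, 0, 0], "claw": 0},
    {"dp": [0.95, 0.5, 1], "turn": [0, 0, 0], "claw": 0}
  ]
}}

```text
t: 10.57
ee_pos: [467.5, -36.6, 303.2]
orientation: [-0.906, -0.169, 0.34]
ft_force: [-0.5, -0.5, -3.8]
width: 29.3
```

```bash
python3 - <<'E'
from geo import *
rep([513,131,330],tool(np.radians(120.6),0,1))
E
```

```text
t 10.57 pos [467.5 -36.6 303.2] q [-0.4   0.33  1.73  0.45  1.57 -0.88] w 29.3 F [-0.5 -0.5 -3.8]
dp/80 [0.568 2.095 0.335] turn/pi [-0.1879 -0.0905  0.0512] deg 38.6
```

{"api": "jog_arm", "payload": {
  "steps": [
    {"dp": [0.05, 0.1, 0.05], "turn": [-0.018, -0.009, 0.005], "claw": 0},
    {"dp": [0.1, 0.2, 0.1], "turn": [-0.036, -0.018, 0.01], "claw": 0},
    {"dp": [0.15, 0.3, 0.15], "turn": [-0.056, -0.027, 0.015], "claw": 0},
    {"dp": [0.2, 0.4, 0.2], "turn": [-0.075, -0.036, 0.02], "claw": 0},
    {"dp": [0.25, 0.5, 0.25], "turn": [-0.094, -0.045, 0.025], "claw": 0},
    {"dp": [0.3, 0.6, 0.3], "turn": [-0.113, -0.054, 0.031], "claw": 0},
    {"dp": [0.35, 0.7, 0.33], "turn": [-0.132, -0.063, 0.036], "claw": 0},
    {"dp": [0.4, 0.8, 0.33], "turn": [-0.15, -0.072, 0.041], "claw": 0},
    {"dp": [0.45, 0.9, 0.33], "turn": [-0.17, -0.081, 0.046], "claw": 0},
    {"dp": [0.5, 1, 0.33], "turn": [-0.188, -0.0905, 0.051], "claw": 0},
    {"dp": [0.5, 1, 0.33], "turn": [-0.188, -0.0905, 0.051], "claw": 0}
  ]
}}

```text
t: 11.48
ee_pos: [506.2, 44.7, 328.2]
orientation: [-1.532, -0.419, 0.423]
ft_force: [-0.2, 0.4, -4.5]
width: 29.3
```

```bash
python3 - <<'E'
from geo import *
rep([513,131,330],tool(np.radians(120.6),0,1))
E
```

```text
t 11.48 pos [506.2  44.7 328.2] q [ 0.07  0.14  1.77 -0.    1.24 -0.47] w 29.3 F [-0.2  0.4 -4.5]
dp/80 [0.085 1.079 0.023] turn/pi [ 0.0008 -0.0006 -0.0009] deg 0.2
```

{"api": "jog_arm", "payload": {
  "steps": [
    {"dp": [0.02, 0.2, 0.02], "turn": [0, 0, 0], "claw": 0},
    {"dp": [0.04, 0.45, 0.02], "turn": [0, 0, 0], "claw": 0},
    {"dp": [0.06, 0.7, 0.02], "turn": [0, 0, 0], "claw": 0},
    {"dp": [0.085, 0.9, 0.02], "turn": [0, 0, 0], "claw": 0},
    {"dp": [0.085, 1, 0.02], "turn": [0, 0, 0], "claw": 0},
    {"dp": [0.085, 1, 0.02], "turn": [0, 0, 0], "claw": 0},
    {"dp": [0.085, 1, 0.02], "turn": [0, 0, 0], "claw": 0}
  ]
}}

```text
t: 12.07
ee_pos: [512.5, 123.8, 328.9]
orientation: [-1.532, -0.417, 0.425]
ft_force: [0.3, 0.0, -3.4]
width: 28.8
```

```bash
cat > fin.py <<'E'
from geo import *
from fit import getpts,fitline
import pickle,sys
tag=sys.argv[1]
o=ctrl.get_obs();Rc=R.from_rotvec(o["orientation"]).as_matrix()
g=o["ee_pos"]-19*Rc[:,1]; w0=Rc[:,2]; p0=g-112*w0
print("tool z",w0.round(3),"grasp",g.round(1),"F",o["ft_force"].round(1),"t",round(float(o["t"]),2),"w",o["width"])
for nm in["scene","side","wrist"]:
    dd=grab(nm);save(nm+tag+".png",dd["img"],1.2)
    s=[(getpts(dd,p0,w0,178,330,35),18)];print(nm,len(s[0][0]),end=" ")
    if len(s[0][0])<20: print();continue
    p,uu,c=fitline(s,p0,w0);p=p+uu*((p0-p)@uu)
    W=cloud(dd);q=W-p;ss=q@uu;dist=np.linalg.norm(q-ss[...,None]*uu,axis=-1);m=(dist<23)&(ss>100)&(ss<400)
    white=m&(dd["img"].astype(int).min(2)>120)
    print("az",np.degrees(np.arctan2(uu[1],uu[0])).round(2),"el",np.degrees(np.arcsin(uu[2])).round(2),c.round(2),"h254",(p+254*uu).round(1),"end",np.percentile(ss[m],99.5).round(1),"white",np.percentile(ss[white],[0.5,99.5]).round(1))
    z=W[...,2];mc=(z>60)&(z<100)&(W[...,0]>290)&(W[...,0]<600)&(W[...,1]>60)&(W[...,1]<450)
    nl,lab,st,ce=cv2.connectedComponentsWithStats(cv2.dilate(mc.astype(np.uint8),np.ones((5,5))))
    i=1+np.argmax(st[1:,4]);r=cv2.minAreaRect(W[(lab==i)&mc][:,:2].astype(np.float32));print("   crate",np.round(r[0],1),np.round(r[1],1),round(r[2],2))
E
python3 fin.py 7
```

```text
tool z [-0.512  0.859 -0.001] grasp [512.6 123.8 347.9] F [ 0.3  0.  -3.4] t 12.07 w 28.817998590167168
scene 430 az 121.56 el -0.65 1.23 h254 [438.8 245.2 348. ] end 349.6 white [188.7 336. ]
   crate [442.5 253.7] [203.2 302.3] 30.51
side 570 az 121.23 el -0.62 0.9 h254 [437.5 244.4 346.2] end 354.0 white [160.2 337.9]
   crate [438.2 255.6] [200.3 304.9] 30.7
wrist 11470 az 121.25 el -0.66 0.43 h254 [437.8 244.6 346.9] end 216.3 white [156.2 216.6]
   crate [508.7 246. ] [ 26.2 161.5] 31.37
```

View pics/scene7.png

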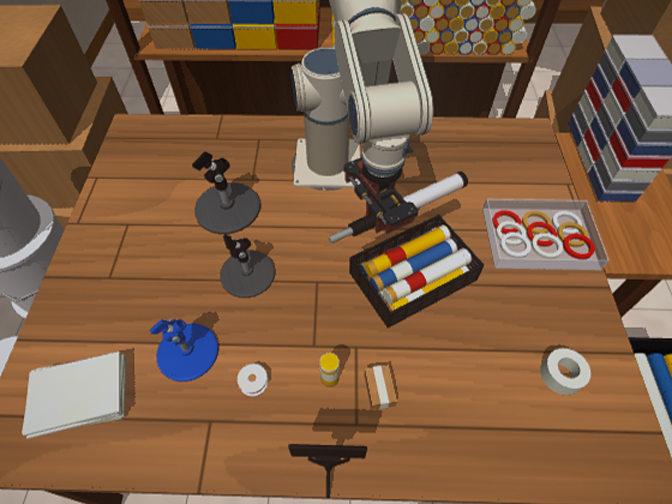

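View pics/side7.png

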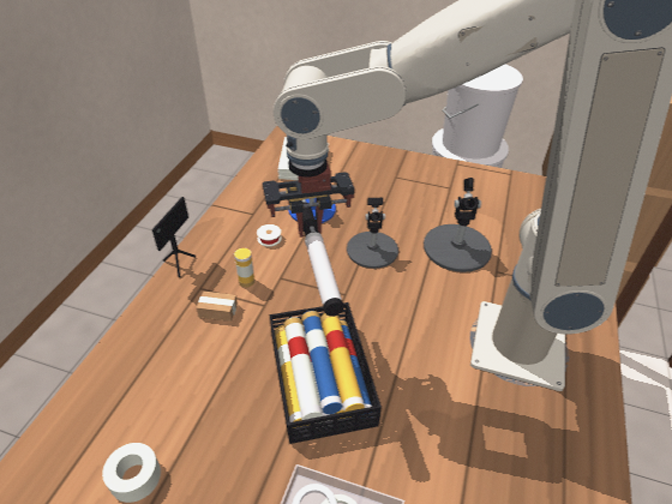

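The light is held level within 0.7° and about 0.7° off the crate's long axis. I trim that, shift about 9 mm in y and lower so the axis is about 155 mm above the goods.

{"api": "jog_arm", "payload": {
  "steps": [
    {"dp": [0.01, 0.115, -0.1], "turn": [0.003, 0.0018, -0.0036], "claw": 0},
    {"dp": [0.01, 0.115, -0.25], "turn": [0.003, 0.0018, -0.0036], "claw": 0},
    {"dp": [0.01, 0.115, -0.45], "turn": [0.003, 0.0018, -0.0036], "claw": 0},
    {"dp": [0.01, 0.115, -0.65], "turn": [0.003, 0.0018, -0.0036], "claw": 0},
    {"dp": [0.01, 0.115, -0.8], "turn": [0.003, 0.0018, -0.0036], "claw": 0},
    {"dp": [0.01, 0.115, -0.9], "turn": [0.003, 0.0018, -0.0036], "claw": 0},
    {"dp": [0.01, 0.115, -0.9], "turn": [0.003, 0.0018, -0.0036], "claw": 0},
    {"dp": [0.01, 0.115, -0.9], "turn": [0.003, 0.0018, -0.0036], "claw": 0}
  ]
}}

```text
t: 12.88
ee_pos: [513.6, 132.7, 257.3]
orientation: [-1.523, -0.405, 0.416]
ft_force: [-0.0, 0.4, -3.2]
width: 29.2
```

```bash
python3 fin.py 8
```

```text
tool z [-0.501  0.866  0.01 ] grasp [513.7 132.6 276.3] F [-0.   0.4 -3.2] t 12.88 w 29.24152989599104
scene 403 az 120.74 el -0.19 1.26 h254 [441.4 254.8 278. ] end 348.5 white [182.1 336.1]
   crate [442.2 255.2] [202.5 304. ] 30.72
side 547 az 120.63 el 0.06 0.96 h254 [440.5 254.3 276.6] end 354.0 white [160.3 338. ]
   crate [437.6 256.5] [200.4 304.7] 30.73
wrist 11410 az 120.58 el -0.03 0.42 h254 [440.9 254.5 277.4] end 216.3 white [156.4 216.7]
   crate [511.2 240.8] [ 26.3 150.6] 30.91
```

{"api": "jog_arm", "payload": {
  "steps": [
    {"dp": [-0.01, 0.01, -0.1], "turn": [0, 0, 0], "claw": 0},
    {"dp": [-0.01, 0.01, -0.2], "turn": [0, 0, 0], "claw": 0},
    {"dp": [-0.01, 0.01, -0.3], "turn": [0, 0, 0], "claw": 0},
    {"dp": [-0.01, 0.01, -0.4], "turn": [0, 0, 0], "claw": 0},
    {"dp": [-0.01, 0.01, -0.44], "turn": [0, 0, 0], "claw": 0},
    {"dp": [-0.01, 0.01, -0.44], "turn": [0, 0, 0], "claw": 0},
    {"dp": [-0.01, 0.01, -0.44], "turn": [0, 0, 0], "claw": 0},
    {"dp": [-0.01, 0.01, -0.44], "turn": [0, 0, 0], "claw": 0},
    {"dp": [-0.01, 0.01, -0.44], "turn": [0, 0, 0], "claw": 0},
    {"dp": [-0.01, 0.01, -0.44], "turn": [0, 0, 0], "claw": 0},
    {"dp": [-0.01, 0.01, -0.44], "turn": [0, 0, 0], "claw": 0}
  ]
}}

```text
t: 13.95
ee_pos: [513.6, 133.8, 223.5]
orientation: [-1.523, -0.407, 0.414]
ft_force: [-0.2, -0.4, -3.3]
width: 29.5
```

```bash
python3 fin.py 9; python3 -c "
from h import *
print(ctrl.get_obs()['qvel'].round(4))"
```

```text
tool z [-0.501  0.865  0.009] grasp [513.7 133.6 242.5] F [-0.2 -0.4 -3.3] t 13.95 w 29.477695538457585
scene 406 az 120.73 el -0.2 1.29 h254 [441.6 256.  244.1] end 347.6 white [182.2 335.2]
   crate [450.1 258.8] [185.5 303.6] 30.37
side 509 az 120.7 el -0.09 1.03 h254 [440.1 255.1 242.1] end 354.1 white [161.1 338.3]
   crate [438.  255.8] [200.5 304.5] 30.68
wrist 11502 az 120.64 el -0.11 0.43 h254 [440.2 255.2 242.4] end 216.5 white [156.5 216.7]
   crate [511.8 235.8] [ 30.4 141.5] 30.86
[-0.0001  0.0022  0.0014  0.0024  0.0008  0.0009]
```

View pics/scene9.png

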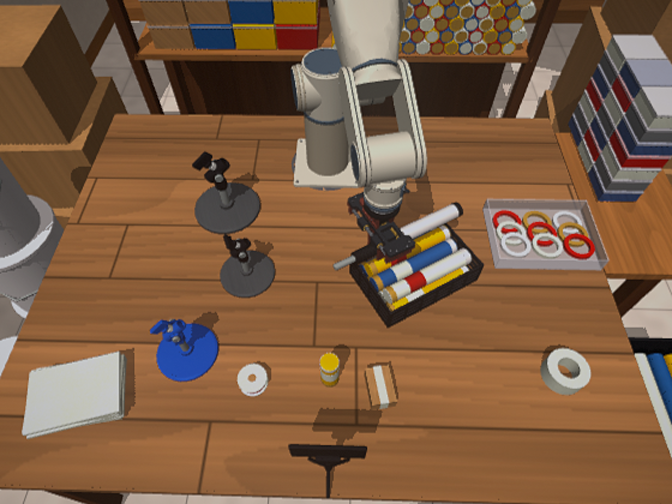

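View pics/side9.png

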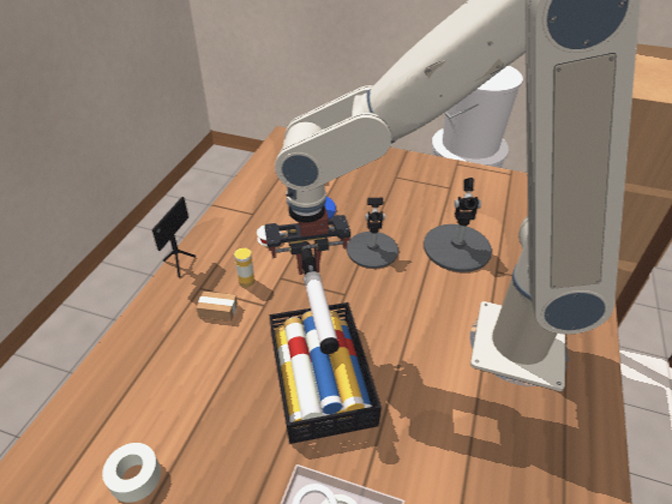

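Both views show the tube hovering parallel to the crate's long side: (375–460, 205–250) in scene, (308–335, 275–350) in side. All three camera fits agree on that, the arm is still, and nothing is touched. Handing in.

```bash
python3 -c "
from workcell import ctrl
print(ctrl.close_job())"
```

```text
the job is handed in; nothing more can be done
None
```

I loosened the clamp knob on the small grey stand, drew the light out by its handle, and handed the job in with the light still held over the crate. The hand-in gave no verdict. It took about 14 s of the 56 s allowed.

- **Knob:** I turned it about 1.5 rad anticlockwise, to roughly 1.6 rad in all. The wrist view then showed the bar lying crosswise. The light was still fully home: its collar measured at 156 mm from the foot, against 157 expected.
- **Drawing out:** I pulled along the 40° slope, gripping about 112 mm from the foot. The wrist force stayed within about 5 N throughout.
- **Final hold:** The middle of the white tube is at about (440, 255, 242) mm and the crate centre at about (440, 255) mm. The tube's direction is 120.7° against the crate's 120.7°, and its tilt is within 0.2°. Its axis is about 155 mm above the goods, so its underside is about 137 mm above. The grip is steady at 29.5 mm.

**Disagreements:**
- The scene and side cameras put the crate centre about 4 mm apart, so I used the mean.
- In the last picture the scene camera's crate fit was off, because the light partly hides the rim. I relied on the earlier fits there.
- I did not measure the other things on the counter again; in the last views they look unmoved.

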